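# Square a drawer up in the corner jig

## Task

Square up the small open drawer in the white L-shaped jig: push it along the bench into the corner until its plain long side is flush against the long fence and its end is flush against the short end fence, and push the dark sliding stop block along the fence until it is snug against the drawer's other end. Push drawer and stop block only from the outside with the fingers, never reaching into, pinching, lifting or tipping them, and leave the other things on the bench where they are.

Things in the scene. Friction and masses are not known exactly. Their poses are not given: they have to be found in the camera images.
- jig: L-shaped jig of white-faced strips 24 mm thick, 42 high, screwed to the bench. Origin: inner corner of the L, at bench height. Long fence: inner face is the plane x = 0, from the origin to y = -460. Short end fence: inner face is the plane y = 0, from the origin to x = -150. The drawer belongs at x < 0, y < 0. x points roughly away from the robot, y to its left (turned up to 12 degrees).
- drawer: small open-topped wooden drawer on the bench, 130 (its x) x 180 (its y) x 55 mm high, walls 10 thick, darker front board 14 thick on its -x side; 0.4 to 0.75 kg. Origin: centre of its underside. Starts between end fence and stop block, 47 to 73 mm short of its seat at the long fence, turned up to 17 degrees. Seated: +x side on the long fence, +y end on the end fence.
- stop_face (a point): middle of the stop block's +y face (jig axes), which meets the drawer; 27 mm above the bench, 49 in front of the long fence. Block of dark wood, 90 (jig x) x 30 (jig y) x 50, 2 above the bench, on a saddle straddling the fence (saddle top at 58, brass knob top at 64); its outer -y face is 30 behind this point.
- stop_block (a joint): travel of the stop block along the jig's +y, m: at value v its +y face is at jig y = -0.345 + v. Starts at 0 to 0.03; travel 0 to 0.25. Meets a fully seated drawer at 0.165. Slides against about 2 N of friction, stays where it is left, and can push the drawer along before it.
- spray_bottle: Bystander, to be left alone: amber spray bottle with black trigger head, 72 mm wide, 190 mm tall, in mm. Origin: centre of its underside.
- glue_bottle: Bystander, to be left alone: white glue bottle, 52 mm wide, 130 mm tall, in mm. Origin: centre of its underside.
- phone: Bystander, to be left alone: black phone lying flat, 150 x 74 x 9, in mm. Origin: centre of its underside.
- screwdriver: Bystander, to be left alone: screwdriver lying on the bench, in mm. Origin on the bench under it.
- mallet: Bystander, to be left alone: wooden mallet lying on the bench: head 64 x 120 x 64 at +x, 210 handle towards -x, in mm. Origin on the bench under it.
- tape_measure: Bystander, to be left alone: yellow tape measure standing, 70 x 42 x 64, in mm. Origin: centre of its underside.
- sanding_block: Bystander, to be left alone: cork sanding block, 65 x 110 x 32, in mm. Origin: centre of its underside.
- screw_jar: Bystander, to be left alone: small glass jar with steel cap, 52 wide, 65 tall, standing on the robot side of the jig, in mm. Origin: centre of its underside.

How it is judged:
At the end, for the whole second after the job is handed in: The drawer stands flat and at rest on the bench, parallel to the jig within 0.03 rad, its far side within 4 mm of the long fence and its end within 4 mm of the end fence, and the stop block's face is within 4 mm of the drawer's other end (x of drawer in the frame of jig between -0.069 and -0.062 m and y of drawer in the frame of jig between -0.094 and -0.087 m and angle between the x axis of drawer and the x axis of jig, either way round below 0.03 rad and height (world z) of drawer below 0.003 m and angle between drawer's own z axis and vertical below 0.03 rad and y of stop_face in the frame of drawer above -0.094 m and linear speed of drawer below 0.01 m/s and velocity of joint stop_block below 0.01 m/s); the robot touches nothing.
It fails at once if the drawer is lifted off the bench or tipped (raised over 10 mm or tilted over 0.12 rad) (height (world z) of drawer above 0.01 m or angle between drawer's own z axis and vertical above 0.12 rad).
It fails at once if the fingers reach into the drawer or straddle its wall (the TCP comes inside the drawer's outline, below 70 mm over the bench) (x of the grasp point in the frame of drawer between -0.066 and 0.066 m and y of the grasp point in the frame of drawer between -0.091 and 0.091 m and height (world z) of the grasp point below 0.07 m).
It fails at once if the fingers straddle the stop block or its knob (the TCP comes inside the block's outline, below 80 mm over the bench) (x of the grasp point in the frame of stop_face between -0.047 and 0.092 m and y of the grasp point in the frame of stop_face between -0.032 and 0.002 m and height (world z) of the grasp point below 0.08 m).
It fails at once if another thing on the bench is shifted by more than 20 mm (distance of any of spray_bottle, glue_bottle, phone, screwdriver, mallet, tape_measure, sanding_block, screw_jar from where it was at the start of the episode above 0.02 m).
It also fails if it takes over 54 s, if anything falls off the work surface, if the arm or the gripper's body presses on something with over 40 N, if the wrist force passes 120 N, or if a joint passes its speed limit or range.

## Robot

A 7-joint arm with a two-finger parallel gripper is mounted at the origin on the work surface. World frame = base frame: x ahead of the robot, y to its left, z up, the work surface at z = 0. Lengths are in m, angles in rad, forces in N, time in s.
With the tool pointing down it reaches from about 0.425 to 0.825 m from the base axis. Payload 3.6 kg.
Tool frame: the origin (TCP) lies between the finger pads, 19 mm behind the fingertips; this is the grasp point; z points along the fingers, y is the line along which they close (so a half turn about z gives the same grasp; the last joint's range is limited). The gripper opens to 93 mm and grips with 3 to 60 N. Pads are 15 mm wide; open, the fingers measure 128 mm over their backs; the gripper's body (75 mm by 188 mm) begins 65 mm behind the grasp point.
Start: joints at [1.272, 0.615, -0.013, 1.423, 0.008, 1.103, -0.04], TCP at [0.175, -0.626, 0.237] pointing down, gripper open.
Joint ranges: [-3.12, 3.12], [-0.3, 2.06], [-1.34, 1.32], [0.26, 2.42], [-1.36, 4.5], [0.01, 1.98], [-2.84, 2.84]. Speed limits (rad/s): [2.79, 2.79, 3.14, 3.14, 3.14, 3.14, 3.14].

## Interface

Orientations are given as a unit quaternion [x, y, z, w].
In Python, from station import manip gives the robot as it stands.
- The arm moves only by the tool send_rows, never from a script. Its argument "deltas" is one flat list of numbers, 4 for each row, row after row: the shift along the tool's x, y, z each as a share of 0.5 m, from -1 to 1, then the turn about the tool's z as a share of 180 degrees, from -1 to 1. In form: [x, y, z, twist, x, y, z, twist, ...]. A call has exactly 5 rows; each row is the pose to reach, as a shift and turn from the pose commanded when the call began, along the tool's axes at that moment, turning the shorter way round; what a row does not reach only later rows make up. A row lasts 1/10 s, in which the tool goes at most 50 mm and 8.59 degrees, less where a joint would pass 70% of its speed; a pose out of reach is approached as far as the arm can. A call with a number of a shift or a turn outside -1 to 1 is refused whole. A call with a gripper value outside its range is refused whole. "fingers" is the opening, from 0 (shut) to 1 (fully open), set as the call begins (left out, the last holds). The fingers move at their own pace and stop on an object; "newtons" is the grip in N (left out, the last holds). Time passes only in rows, so rows that repeat a pose let the fingers close, or fill a call up. It gives the time, the measured TCP pose, the force, the opening and the grip force at its end, in the units of the state.
- manip.get_obs(): the state, without advancing time (a new reading comes with each control period).
- manip.read_camera(name): name is "scene" or "top" or "wrist"; returns a dict with "color" (400x640x3 uint8, red, green, blue), "camera_matrix" (3x3 intrinsics, pixels), "camera_from_world" (4x4, takes a point from world to camera coordinates). Camera axes: x right, y up, looking along -z (the intrinsics and any distortion apply to the point x, -y, -z); pixel columns grow to the right and rows downward; lengths in m; the calibration is good to about 2 mm. The wrist camera is an equidistant fisheye: a pixel r from the principal point sees the ray r / f radians off the axis. A picture is of the moment at which its call begins. There is no depth.
- manip.close_job(): hands the job in; it is judged then, once.
Trained networks look in a picture, given as the dict that the camera call returned (one of the last four; its "shot" number tells which), for a name from the list of things; names that differ only in an ending like _2 or _b are one class to them, and where a whole thing is asked for, a point or a joint stands for the part that bears it (a point fixed in the world has none). Each returns a list of dicts, best first, with "score" (0 to 1); they miss things now and then, are a little off and sometimes report something else, mostly with a low value. They report only what shows in the picture. A call takes as long as a camera call.
- manip.find_in(picture, name): "pixel" ([column, row] in pixels, amid what is visible of it).
- manip.place_of(picture, name): "pixel" ([column, row] in pixels: a listed point, or the origin of a listed thing).
The state is a dict: "clock": time; "joint_pos": joint angles; "dq": joint speeds; "tau": joint torques, N m; "eef_pos": TCP position; "tool_rot": TCP orientation; "ft_force": force on the tool from outside, world axes, zero at the start; "moment": the same for the moment, N m; "gripper_width": opening from 0.0 (shut) to 1.0 (fully open); "grasp_force": force on a finger pad.
Only numpy, scipy, OpenCV 4.12 (cv2) and the standard library are available. Lean on these libraries where they do the work, as an engineer would, in place of code of your own. Each camera call takes 0.05 s, during which the arm holds its last target. There are 200 camera calls.

## Working session

There is one attempt and no reset: what is moved stays moved. The work goes in short steps, Python scripts to look and compute and a tool call to move; the robot and the scene stay as the last step left them, time stands still between calls to the robot, and variables do not carry over. Pictures are saved under pics/ and viewed, at most 10 in all, crops included, and the job is handed in when it is done.

Besides the shell and the picture viewer there is one more tool, called after "Call:" by a JSON object that holds its "fn" and its "kwargs". send_rows: Moves the arm, as the interface text tells. Its arguments: {"type":"object","properties":{"deltas":{"type":"array","items":{"type":"number","minimum":-1,"maximum":1}},"fingers":{"type":"number"},"newtons":{"type":"number"}},"required":["deltas"]}

```bash
mkdir -p pics; cat > h.py <<'E'
import numpy as np, cv2
from station import manip
def ray(p,px):
    K=p["camera_matrix"];T=np.array(p["camera_from_world"]);R=T[:3,:3];o=-R.T@T[:3,3]
    d=np.array([(px[0]-K[0][2])/K[0][0],-(px[1]-K[1][2])/K[1][1],-1.]);return o,R.T@d
def at(p,px,z):
    o,d=ray(p,px);return o+d*(z-o[2])/d[2]
def proj(p,X):
    K=np.array(p["camera_matrix"]);T=np.array(p["camera_from_world"]);c=T[:3,:3]@np.array(X,float)+T[:3,3]
    return np.array([K[0,0]*c[0]/-c[2]+K[0,2],K[1,1]*-c[1]/-c[2]+K[1,2]])
def save(p,n): cv2.imwrite("pics/"+n+".png",p["color"][:,:,::-1])
E
python3 - <<'E'
from h import *
for c in("top","scene"):
    p=manip.read_camera(c);save(p,c+"0")
    T=np.array(p["camera_from_world"]);print(c,-T[:3,:3].T@T[:3,3],p.keys())
    for n in("jig","drawer","stop_face","stop_block","screw_jar","spray_bottle","glue_bottle","phone","screwdriver","mallet","tape_measure","sanding_block"):
        try:
            r=manip.place_of(p,n)[:1] or manip.find_in(p,n)[:1]
            for q in r: print(n,np.round(q["pixel"]),round(q["score"],2),np.round(at(p,q["pixel"],.027 if n=="stop_face" else 0),3))
        except Exception as e: print(n,e)
o=manip.get_obs();print(o["tool_rot"],o["eef_pos"],o["clock"])
E
```

```text
top [ 0.33243614 -0.02966666  1.20203464] dict_keys(['color', 'camera_matrix', 'camera_from_world', 'shot'])
jig [250. 162.] 0.76 [0.657 0.212 0.   ]
drawer [311. 202.] 0.71 [0.539 0.029 0.   ]
stop_face [365. 172.] 0.98 [ 0.624 -0.124  0.027]
stop_block it knows: drawer, glue_bottle, jig, mallet, phone, sanding_block, screw_jar, screwdriver, spray_bottle, stop_face, tape_measure
screw_jar [374. 222.] 0.68 [ 0.485 -0.152  0.   ]
spray_bottle [208. 182.] 0.76 [0.595 0.333 0.   ]
glue_bottle [217. 231.] 0.8 [0.451 0.298 0.   ]
phone [172. 277.] 0.9 [0.316 0.421 0.   ]
screwdriver [221. 277.] 0.74 [0.321 0.28  0.   ]
mallet [470. 239.] 0.69 [ 0.44  -0.424  0.   ]
tape_measure [301. 134.] 0.79 [0.745 0.064 0.   ]
sanding_block [426. 290.] 0.67 [ 0.296 -0.297  0.   ]
scene [ 0.79772007 -0.50188899  0.97761199] dict_keys(['color', 'camera_matrix', 'camera_from_world', 'shot'])
jig [391. 165.] 0.77 [0.639 0.21  0.   ]
drawer [328. 194.] 0.77 [0.523 0.034 0.   ]
stop_face [332. 252.] 0.9 [ 0.618 -0.125  0.027]
stop_block it knows: drawer, glue_bottle, jig, mallet, phone, sanding_block, screw_jar, screwdriver, spray_bottle, stop_face, tape_measure
screw_jar [279. 243.] 0.98 [ 0.48  -0.156 -0.   ]
spray_bottle [389. 133.] 0.58 [0.587 0.315 0.   ]
glue_bottle [392. 164.] 0.7 [0.639 0.215 0.   ]
phone [323.  80.] 0.63 [ 0.302  0.425 -0.   ]
screwdriver [307. 113.] 0.67 [0.323 0.273 0.   ]
mallet [201. 336.] 0.77 [ 0.443 -0.442  0.   ]
tape_measure [406. 217.] 0.93 [0.743 0.069 0.   ]
sanding_block [187. 258.] 0.65 [ 0.294 -0.303  0.   ]
[ 9.90776643e-01  1.35505143e-01  1.82752648e-05 -8.10425954e-06] [ 0.17452594 -0.62611768  0.23745333] 1.25
```

```bash
python3 - <<'E'
import cv2
a=cv2.imread("pics/top0.png")[90:310,140:500];cv2.imwrite("pics/top0c.png",cv2.resize(a,(800,489),interpolation=cv2.INTER_CUBIC))
a=cv2.imread("pics/scene0.png")[60:360,150:550];cv2.imwrite("pics/scene0c.png",cv2.resize(a,(800,600),interpolation=cv2.INTER_CUBIC))
E
```

```text
(no output)
```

View pics/top0c.png

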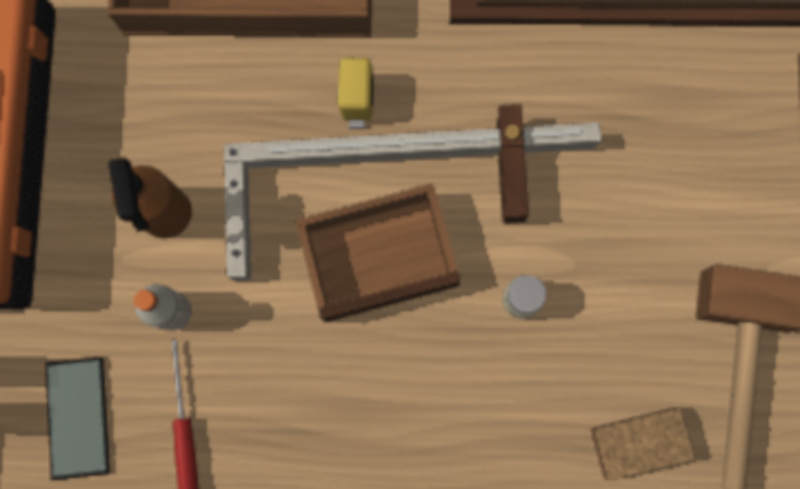

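View pics/scene0c.png

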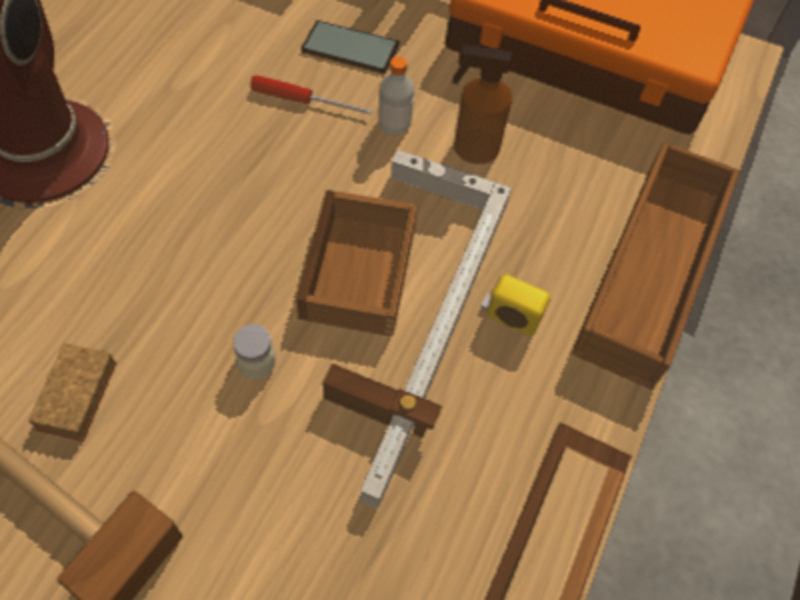

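The top view shows the empty corner of the jig at full pixel about (251,162), with the drawer turned inside it. The drawer's rim corners in the crop are about (300,222), (432,186), (459,280) and (323,319). The jar stands robot-side of the stop block at crop (525,297). The scene view agrees.

```bash
python3 - <<'E'
from h import *
p=manip.read_camera("top")
f=lambda c,z:at(p,(140+c[0]/2.2222,90+c[1]/2.2222),z)
o,e,s=f((246,161),.042),f((600,143),.042),f((248,277),.042)
print(o,e,s,np.linalg.norm(e-o),np.linalg.norm(s-o))
y=o-e;th=np.arctan2(-y[0],y[1]);x=o-s;print("yaw",th,np.arctan2(x[1],x[0]))
R=np.array([[np.cos(th),-np.sin(th)],[np.sin(th),np.cos(th)]])
J=lambda q:(R.T@(np.array(q)[:2]-o[:2])).round(3)
for c in((300,222),(432,186),(459,280),(323,319)):
    q=f(c,.055);print("drawer",q.round(3),J(q))
print("block",J(f((503,221),.052)),J(f((526,220),.052)));print("jar",J((.4825,-.154)),"tape",J((.744,.067)))
for n in("jig","drawer","stop_face"):
    q=at(p,manip.place_of(p,n)[0]["pixel"],.027 if n=="stop_face" else 0);print(n,q.round(3),J(q))
E
```

```text
[0.6441679  0.20212234 0.042     ] [ 0.67401101 -0.25039451  0.042     ] [0.49382029 0.19255487 0.042     ] 0.45349984563552065 0.15065172341273445
yaw 0.06585379372241795 0.06354996510033782
drawer [0.563 0.128 0.055] [-0.086 -0.069]
drawer [ 0.612 -0.037  0.055] [-0.048 -0.236]
drawer [ 0.493 -0.072  0.055] [-0.169 -0.264]
drawer [0.441 0.095 0.055] [-0.209 -0.094]
block [-0.097 -0.323] [-0.097 -0.352]
jar [-0.185 -0.345] tape [ 0.091 -0.141]
jig [0.648 0.203 0.   ] [0.004 0.001]
drawer [0.529 0.027 0.   ] [-0.126 -0.167]
stop_face [ 0.614 -0.131  0.027] [-0.052 -0.331]
```

Call:
{"fn": "send_rows", "kwargs": {"deltas": [0.076,-0.064,0,0,0.153,-0.128,0,0,0.23,-0.192,0,0,0.306,-0.256,0,0,0.383,-0.32,0,0], "fingers": 1}}

```text
clock: 1.95
eef_pos: [0.317, -0.419, 0.2378]
tool_rot: [0.991, 0.135, 0.0, 0.0]
ft_force: [1.4, -0.0, 0.7]
gripper_width: 0.999
grasp_force: 0.0
```

```bash
cat >> h.py <<'E'
JO=np.array([.645,.202]);TH=.065
RJ=np.array([[np.cos(TH),-np.sin(TH)],[np.sin(TH),np.cos(TH)]])
def st():
    o=manip.get_obs();q=o["tool_rot"];yaw=2*np.arctan2(q[1],q[0]);P=np.array(o["eef_pos"])
    print("t",round(o["clock"],2),"tcp",P.round(4),"yaw",round(yaw,3),"jig",(RJ.T@(P[:2]-JO)).round(4),"F",np.round(o["ft_force"],1),"w",round(o["gripper_width"],2));return P,yaw
def to(x,y,z,yaw=None,jig=False):
    P,a=st();t=np.array([x,y])
    if jig:t=JO+RJ@t
    d=t-P[:2];c,s=np.cos(a),np.sin(a)
    tw=0 if yaw is None else -(((yaw-a)+np.pi/2)%np.pi-np.pi/2)/np.pi
    print("-> shares",np.round([(c*d[0]+s*d[1])/.5,(s*d[0]-c*d[1])/.5,(P[2]-z)/.5,tw],3),"dist",np.linalg.norm([*d,P[2]-z]).round(3))
E
python3 -c "
from h import *
to(.40,-.28,.237);to(.443,.004,.15)"
```

```text
t 1.95 tcp [ 0.317  -0.419   0.2378] yaw 0.271 jig [-0.3677 -0.5984] F [ 1.4 -0.   0.7] w 1.0
-> shares [ 0.235 -0.223  0.002  0.   ] dist 0.162
t 1.95 tcp [ 0.317  -0.419   0.2378] yaw 0.271 jig [-0.3677 -0.5984] F [ 1.4 -0.   0.7] w 1.0
-> shares [ 0.47  -0.747  0.176  0.   ] dist 0.45
```

Call:
{"fn": "send_rows", "kwargs": {"deltas": [0.07,-0.067,0,0,0.14,-0.134,0,0,0.21,-0.2,0,0,0.26,-0.28,0.03,0,0.3,-0.37,0.06,0]}}

```text
clock: 2.45
eef_pos: [0.4125, -0.2019, 0.2082]
tool_rot: [0.991, 0.136, 0.002, 0.001]
ft_force: [-0.2, 0.1, -0.3]
gripper_width: 0.998
grasp_force: 0.0
```

```bash
python3 -c "
from h import *
to(.441,.003,.1)"
```

```text
t 2.45 tcp [ 0.4125 -0.2019  0.2082] yaw 0.272 jig [-0.2582 -0.388 ] F [-0.2  0.1 -0.3] w 1.0
-> shares [ 0.165 -0.379  0.216  0.   ] dist 0.234
```

Call:
{"fn": "send_rows", "kwargs": {"deltas": [0.03,-0.08,0.02,0,0.065,-0.16,0.05,0,0.1,-0.24,0.09,0,0.135,-0.31,0.15,0,0.165,-0.38,0.21,0]}}

```text
clock: 2.95
eef_pos: [0.4405, 0.0034, 0.1027]
tool_rot: [0.991, 0.136, 0.002, 0.0]
ft_force: [1.8, -0.3, 0.0]
gripper_width: 1.003
grasp_force: 0.0
```

```bash
python3 -c "
from h import *
to(.437,.002,.028,.29)
for n in('top','wrist'):
  p=manip.read_camera(n);save(p,n+'1')
a=cv2.imread('pics/top1.png')[130:270,230:430];b=cv2.resize(a,(800,560),interpolation=cv2.INTER_CUBIC);cv2.imwrite('pics/top1c.png',b)"
```

```text
t 2.95 tcp [0.4405 0.0034 0.1027] yaw 0.272 jig [-0.217  -0.1849] F [ 1.8 -0.3  0. ] w 1.0
-> shares [-0.007  0.001  0.149 -0.006] dist 0.075
```

View pics/top1c.png

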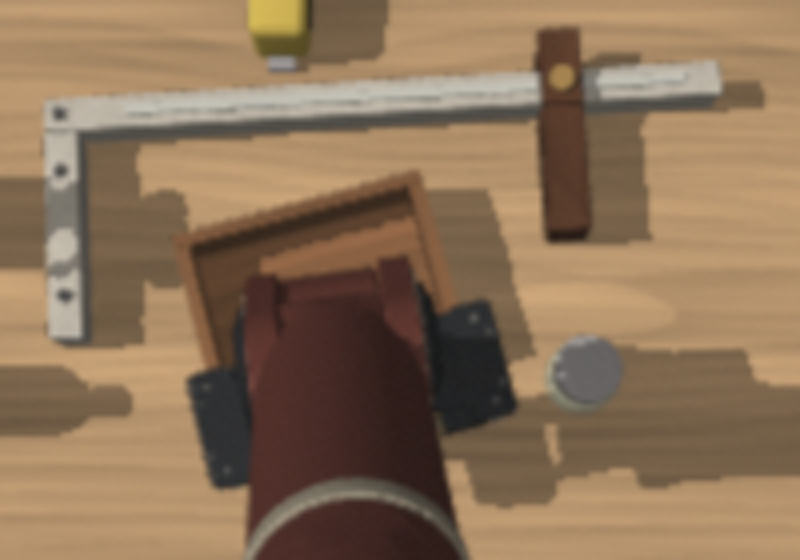

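The top view shows the hand parallel to the drawer on its robot side, with the drawer's far corners in the crop at about (180,240) and (415,175). The jar at (585,370) is clear.

Call:
{"fn": "send_rows", "kwargs": {"deltas": [-0.007,0,0.04,-0.003,-0.007,0,0.08,-0.006,-0.007,0,0.12,-0.006,-0.007,0,0.149,-0.006,-0.007,0,0.149,-0.006]}}

```text
clock: 3.55
eef_pos: [0.4352, -0.0001, 0.0275]
tool_rot: [0.99, 0.144, -0.001, 0.0]
ft_force: [0.1, -0.1, -0.1]
gripper_width: 1.0
grasp_force: 0.0
```

```bash
python3 -c "
from h import *
st()
p=manip.read_camera('wrist');save(p,'w2')
to(-.1525,-.16,.028,TH,True)"
```

```text
t 3.55 tcp [ 4.352e-01 -1.000e-04  2.750e-02] yaw 0.29 jig [-0.2225 -0.1881] F [ 0.1 -0.1 -0.1] w 1.0
t 3.6 tcp [ 0.4357 -0.      0.0283] yaw 0.29 jig [-0.222 -0.188] F [0.7 0.8 0.3] w 1.0
-> shares [ 0.148 -0.024  0.001  0.072] dist 0.075
```

View pics/w2.png

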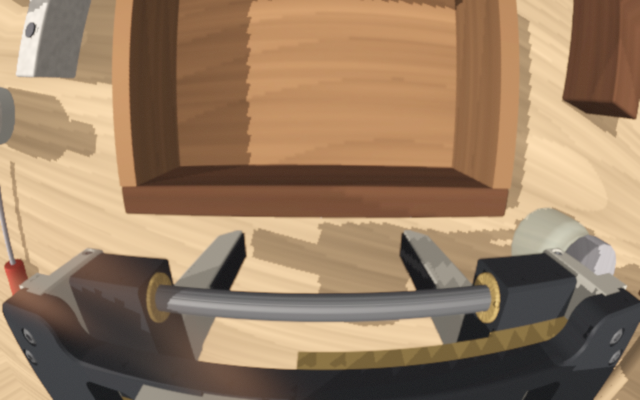

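The wrist view shows both fingertips, at about (240,240) and (405,240), free in front of the front board and parallel to it. The jar is at (570,245), to the right and clear.

Call:
{"fn": "send_rows", "kwargs": {"deltas": [0.015,0,0,0,0.03,0,0,0,0.042,0,0,0,0.054,0,0,0,0.065,0,0,0]}}

```text
clock: 4.1
eef_pos: [0.4656, 0.0097, 0.0285]
tool_rot: [0.989, 0.145, -0.002, 0.0]
ft_force: [-3.4, -2.1, 2.7]
gripper_width: 1.002
grasp_force: 1.8
```

```bash
python3 -c "
from h import *
to(-.16,-.17,.028,TH,True);"
```

```text
t 4.1 tcp [0.4656 0.0097 0.0285] yaw 0.29 jig [-0.1916 -0.1803] F [-3.4 -2.1  2.7] w 1.0
-> shares [ 0.066 -0.006  0.001  0.072] dist 0.033
```

Call:
{"fn": "send_rows", "kwargs": {"deltas": [0.013,-0.001,0,0.014,0.026,-0.002,0,0.028,0.039,-0.004,0,0.043,0.052,-0.005,0,0.058,0.066,-0.006,0,0.072]}}

```text
clock: 4.6
eef_pos: [0.4978, 0.0232, 0.0283]
tool_rot: [1.0, 0.031, -0.0, -0.0]
ft_force: [-2.8, 0.2, 0.6]
gripper_width: 0.998
grasp_force: 1.3
```

```bash
python3 -c "
from h import *
to(-.142,-.17,.028,TH,True);
p=manip.read_camera('top');save(p,'t3');a=cv2.imread('pics/t3.png')[130:270,230:430];b=cv2.resize(a,(800,560),interpolation=cv2.INTER_CUBIC);cv2.imwrite('pics/t3c.png',b)"
```

```text
t 4.6 tcp [0.4978 0.0232 0.0283] yaw 0.062 jig [-0.1585 -0.1688] F [-2.8  0.2  0.6] w 1.0
-> shares [ 0.033  0.002  0.001 -0.001] dist 0.017
```

View pics/t3c.png

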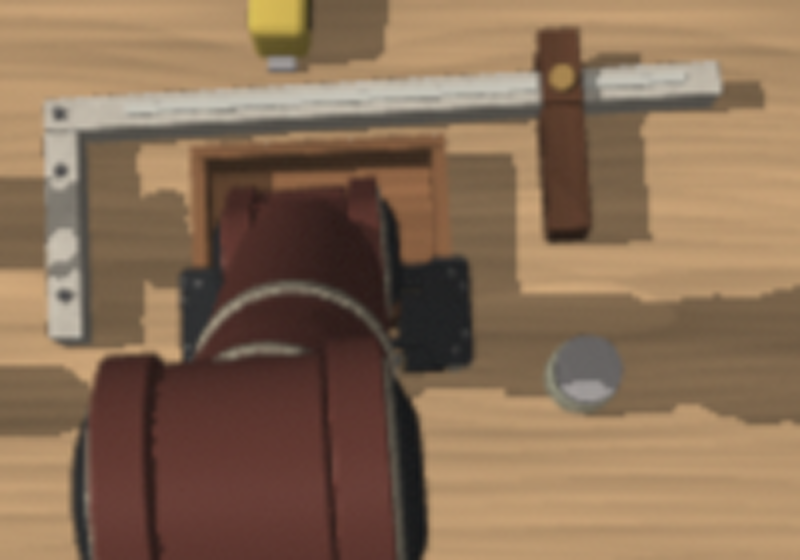

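The drawer is now almost parallel to the jig, with its far edge running from crop (195,145) to (440,138), about 15–20 mm short of the fence. I'll keep pushing gently to contact.

Call:
{"fn": "send_rows", "kwargs": {"deltas": [0.008,0,0,0,0.016,0,0,0,0.024,0,0,0,0.03,0,0,0,0.035,0,0,0]}}

```text
clock: 5.15
eef_pos: [0.5153, 0.0232, 0.0283]
tool_rot: [0.999, 0.032, -0.0, 0.0]
ft_force: [-1.8, 0.0, -0.3]
gripper_width: 1.001
grasp_force: 1.1
```

Call:
{"fn": "send_rows", "kwargs": {"deltas": [0.002,0,0,0,0.004,0,0,0,0.006,0,0,0,0.008,0,0,0,0.01,0,0,0]}}

```text
clock: 5.65
eef_pos: [0.5176, 0.0235, 0.0284]
tool_rot: [0.999, 0.032, -0.003, 0.0]
ft_force: [-7.0, -1.3, 5.6]
gripper_width: 1.002
grasp_force: 3.7
```

Call:
{"fn": "send_rows", "kwargs": {"deltas": [0.003,0,0,0,0.006,0,0,0,0.009,0,0,0,0.012,0,0,0,0.012,0,0,0]}}

```text
clock: 6.15
eef_pos: [0.5175, 0.0232, 0.0279]
tool_rot: [0.999, 0.033, -0.009, 0.001]
ft_force: [-13.8, -2.4, 11.0]
gripper_width: 0.999
grasp_force: 7.3
```

```bash
python3 -c "
from h import *
st()"
```

```text
t 6.15 tcp [0.5175 0.0232 0.0279] yaw 0.066 jig [-0.1389 -0.1701] F [-13.8  -2.4  11. ] w 1.0
```

Call:
{"fn": "send_rows", "kwargs": {"deltas": [-0.03,0,0,0,-0.08,0,0,0,-0.09,0,-0.08,0,-0.09,0,-0.16,0,-0.09,0,-0.2,0]}}

```text
clock: 6.65
eef_pos: [0.4843, 0.0217, 0.1318]
tool_rot: [0.999, 0.032, 0.005, -0.0]
ft_force: [0.1, 0.0, -0.5]
gripper_width: 0.999
grasp_force: 0.0
```

```bash
python3 -c "
from h import *
to(-.05,-.41,.14,TH,True)
p=manip.read_camera('top')
q=at(p,manip.place_of(p,'stop_face')[0]['pixel'],.027);print(RJ.T@(q[:2]-JO))"
```

```text
t 6.65 tcp [0.4843 0.0217 0.1318] yaw 0.064 jig [-0.172  -0.1695] F [ 0.1  0.  -0.5] w 1.0
-> shares [ 0.244  0.481 -0.016 -0.   ] dist 0.27
[-0.04838276 -0.32500205]
```

Call:
{"fn": "send_rows", "kwargs": {"deltas": [0.048,0.08,-0.02,0,0.096,0.17,-0.02,0,0.144,0.26,-0.02,0,0.19,0.34,-0.02,0,0.22,0.42,-0.02,0], "fingers": 0}}

```text
clock: 7.25
eef_pos: [0.6067, -0.1832, 0.1374]
tool_rot: [0.999, 0.032, 0.001, 0.0]
ft_force: [0.3, 0.5, -0.7]
gripper_width: 0.621
grasp_force: 0.0
```

```bash
python3 -c "
from h import *
to(-.05,-.41,.035,TH,True)"
```

```text
t 7.25 tcp [ 0.6067 -0.1832  0.1374] yaw 0.064 jig [-0.0632 -0.3819] F [ 0.3  0.5 -0.7] w 0.62
-> shares [ 0.026  0.056  0.205 -0.   ] dist 0.107
```

Call:
{"fn": "send_rows", "kwargs": {"deltas": [0.026,0.06,0,0,0.026,0.06,0,0,0.026,0.06,0,0,0.026,0.06,0,0,0.026,0.06,0,0]}}

```text
clock: 7.75
eef_pos: [0.6194, -0.208, 0.1382]
tool_rot: [0.999, 0.034, -0.0, -0.001]
ft_force: [-0.2, -0.6, -0.1]
gripper_width: 0.185
grasp_force: 0.0
```

Call:
{"fn": "send_rows", "kwargs": {"deltas": [0,0,0,0,0,0,0,0,0,0,0.05,0,0,0,0.1,0,0,0,0.13,0]}}

```text
clock: 8.25
eef_pos: [0.6184, -0.2097, 0.0718]
tool_rot: [0.999, 0.032, -0.001, -0.0]
ft_force: [0.3, -0.3, 0.2]
gripper_width: 0.003
grasp_force: 0.0
```

```bash
python3 -c "
from h import *
to(-.05,-.412,.035,TH,True)
p=manip.read_camera('wrist');save(p,'w4')"
```

```text
t 8.25 tcp [ 0.6184 -0.2097  0.0718] yaw 0.065 jig [-0.0533 -0.4091] F [ 0.3 -0.3  0.2] w 0.0
-> shares [ 0.007  0.006  0.074 -0.   ] dist 0.037
```

View pics/w4.png

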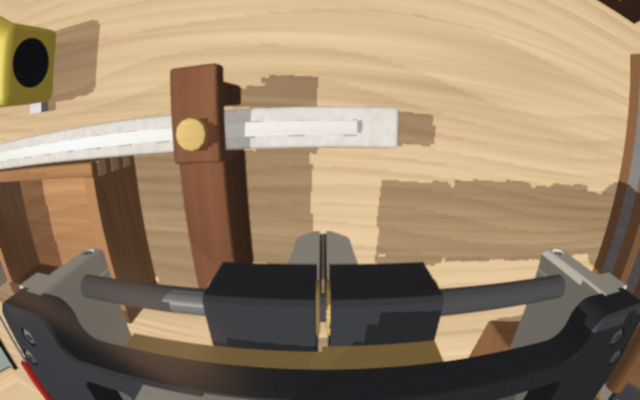

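The wrist view shows the closed fingers (tip at about (322,240)) free on the outer side of the dark block (at (205,200)), in front of the fence.

Call:
{"fn": "send_rows", "kwargs": {"deltas": [0.006,0,0.04,0,0.006,0,0.084,0,0.006,0,0.084,0,0.006,-0.03,0.084,0,0.006,-0.06,0.084,0]}}

```text
clock: 8.8
eef_pos: [0.6213, -0.1793, 0.033]
tool_rot: [0.999, 0.032, 0.001, 0.0]
ft_force: [0.7, -0.3, -0.0]
gripper_width: 0.008
grasp_force: 0.0
```

Call:
{"fn": "send_rows", "kwargs": {"deltas": [0,-0.015,0,0,0,-0.03,0,0,0,-0.05,0,0,0,-0.07,0,0,0,-0.09,0,0]}}

```text
clock: 9.3
eef_pos: [0.6178, -0.135, 0.0319]
tool_rot: [0.999, 0.032, 0.001, 0.0]
ft_force: [0.6, -1.8, 2.0]
gripper_width: 0.003
grasp_force: 1.3
```

```bash
python3 -c "
from h import *
to(-.05,-.2275,.03,TH,True)"
```

```text
t 9.3 tcp [ 0.6178 -0.135   0.0319] yaw 0.064 jig [-0.049  -0.3345] F [ 0.6 -1.8  2. ] w 0.0
-> shares [-0.002 -0.214  0.004 -0.   ] dist 0.107
```

Call:
{"fn": "send_rows", "kwargs": {"deltas": [0,-0.02,0,0,0,-0.04,0,0,0,-0.06,0,0,0,-0.08,0,0,0,-0.1,0,0]}}

```text
clock: 9.8
eef_pos: [0.614, -0.0859, 0.0314]
tool_rot: [0.999, 0.032, -0.0, 0.001]
ft_force: [1.1, -4.9, 1.4]
gripper_width: 0.003
grasp_force: 2.3
```

Call:
{"fn": "send_rows", "kwargs": {"deltas": [0,-0.015,0,0,0,-0.03,0,0,0,-0.045,0,0,0,-0.06,0,0,0,-0.075,0,0]}}

```text
clock: 10.3
eef_pos: [0.6113, -0.0476, 0.0313]
tool_rot: [0.999, 0.032, -0.001, 0.0]
ft_force: [-0.9, -4.7, 2.5]
gripper_width: 0.003
grasp_force: 2.4
```

```bash
python3 -c "
from h import *
to(-.05,-.2275,.03,TH,True)"
```

```text
t 10.3 tcp [ 0.6113 -0.0476  0.0313] yaw 0.064 jig [-0.0498 -0.2469] F [-0.9 -4.7  2.5] w 0.0
-> shares [-0.    -0.039  0.003 -0.   ] dist 0.019
```

Call:
{"fn": "send_rows", "kwargs": {"deltas": [0,-0.008,0,0,0,-0.016,0,0,0,-0.024,0,0,0,-0.03,0,0,0,-0.036,0,0]}}

```text
clock: 10.8
eef_pos: [0.6101, -0.03, 0.0313]
tool_rot: [0.999, 0.032, -0.001, 0.0]
ft_force: [-2.3, -4.4, 3.0]
gripper_width: 0.008
grasp_force: 2.3
```

Call:
{"fn": "send_rows", "kwargs": {"deltas": [0,-0.003,0,0,0,-0.006,0,0,0,-0.009,0,0,0,-0.012,0,0,0,-0.014,0,0]}}

```text
clock: 11.3
eef_pos: [0.6098, -0.0227, 0.0312]
tool_rot: [0.999, 0.032, -0.0, -0.0]
ft_force: [-2.6, -4.0, 2.2]
gripper_width: 0.007
grasp_force: 2.0
```

```bash
python3 -c "
from h import *
st()"
```

```text
t 11.3 tcp [ 0.6098 -0.0227  0.0312] yaw 0.065 jig [-0.0497 -0.2219] F [-2.6 -4.   2.2] w 0.01
```

Call:
{"fn": "send_rows", "kwargs": {"deltas": [0,-0.003,0,0,0,-0.006,0,0,0,-0.009,0,0,0,-0.012,0,0,0,-0.014,0,0]}}

```text
clock: 11.8
eef_pos: [0.6096, -0.0205, 0.0313]
tool_rot: [1.0, 0.031, -0.0, 0.003]
ft_force: [-1.8, -10.8, 1.8]
gripper_width: 0.005
grasp_force: 5.3
```

```bash
python3 -c "
from h import *
st()
p=manip.read_camera('scene');save(p,'s5')
a=cv2.imread('pics/s5.png')[100:280,280:480];cv2.imwrite('pics/s5c.png',cv2.resize(a,(660,594),interpolation=cv2.INTER_CUBIC))"
```

```text
t 11.8 tcp [ 0.6096 -0.0205  0.0313] yaw 0.062 jig [-0.0497 -0.2198] F [ -1.8 -10.8   1.8] w 0.0
```

View pics/s5c.png

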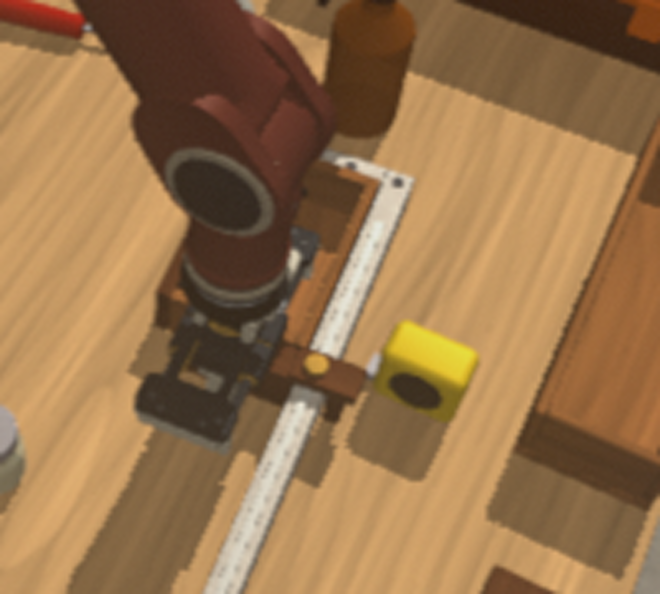

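The scene view shows the block closed up on the drawer's near end (knob at (317,365)), and the drawer's far end at the end fence near (345,170). The tape measure at (425,365) sits close beside the saddle but looks unmoved. I'll press a little more, then back off and check.

Call:
{"fn": "send_rows", "kwargs": {"deltas": [0,-0.003,0,0,0,-0.006,0,0,0,-0.009,0,0,0,-0.01,0,0,0,-0.01,0,0]}}

```text
clock: 12.35
eef_pos: [0.6096, -0.0206, 0.0314]
tool_rot: [1.0, 0.029, 0.0, 0.006]
ft_force: [-2.0, -15.9, 0.7]
gripper_width: 0.005
grasp_force: 7.8
```

Call:
{"fn": "send_rows", "kwargs": {"deltas": [0,0.04,0,0,0,0.08,0,0,0,0.1,-0.08,0,0,0.1,-0.16,0,0,0.1,-0.22,0]}}

```text
clock: 12.85
eef_pos: [0.6149, -0.0585, 0.1438]
tool_rot: [0.999, 0.033, 0.003, -0.002]
ft_force: [0.4, 0.5, -0.3]
gripper_width: 0.005
grasp_force: 0.0
```

Call:
{"fn": "send_rows", "kwargs": {"deltas": [-0.1,0.1,0,0,-0.2,0.2,0,0,-0.28,0.28,0,0,-0.28,0.36,0,0,-0.28,0.44,0,0], "fingers": 1}}

```text
clock: 13.35
eef_pos: [0.4899, -0.2685, 0.1418]
tool_rot: [0.999, 0.034, 0.001, -0.001]
ft_force: [1.8, 0.1, -1.0]
gripper_width: 0.386
grasp_force: 0.0
```

```bash
python3 -c "
from h import *
st()
p=manip.read_camera('top');save(p,'t6')
for n in('jig','drawer','stop_face','tape_measure','screw_jar','mallet'):
    q=at(p,manip.place_of(p,n)[0]['pixel'],.027 if n=='stop_face' else 0);print(n,q.round(3),(RJ.T@(q[:2]-JO)).round(4))
a=cv2.imread('pics/t6.png')[140:240,230:370];cv2.imwrite('pics/t6c.png',cv2.resize(a,(798,570),interpolation=cv2.INTER_CUBIC))"
```

```text
t 13.35 tcp [ 0.4899 -0.2685  0.1418] yaw 0.067 jig [-0.1853 -0.4594] F [ 1.8  0.1 -1. ] w 0.39
jig [0.657 0.21  0.   ] [0.0123 0.0069]
drawer [0.59  0.106 0.   ] [-0.0616 -0.0925]
stop_face [0.608 0.021 0.027] [-0.0486 -0.1785]
tape_measure [0.743 0.059 0.   ] [ 0.0889 -0.1496]
screw_jar [ 0.483 -0.138  0.   ] [-0.1835 -0.3292]Traceback (most recent call last):
  File "<string>", line 6, in <module>
    q=at(p,manip.place_of(p,n)[0]['pixel'],.027 if n=='stop_face' else 0);print(n,q.round(3),(RJ.T@(q[:2]-JO)).round(4))
           ~~~~~~~~~~~~~~~~~~~^^^
IndexError: list index out of range
```

```bash
python3 -c "
from h import *
a=cv2.imread('pics/t6.png')[140:240,230:370];cv2.imwrite('pics/t6c.png',cv2.resize(a,(798,570),interpolation=cv2.INTER_CUBIC))"
```

```text
(no output)
```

View pics/t6c.png

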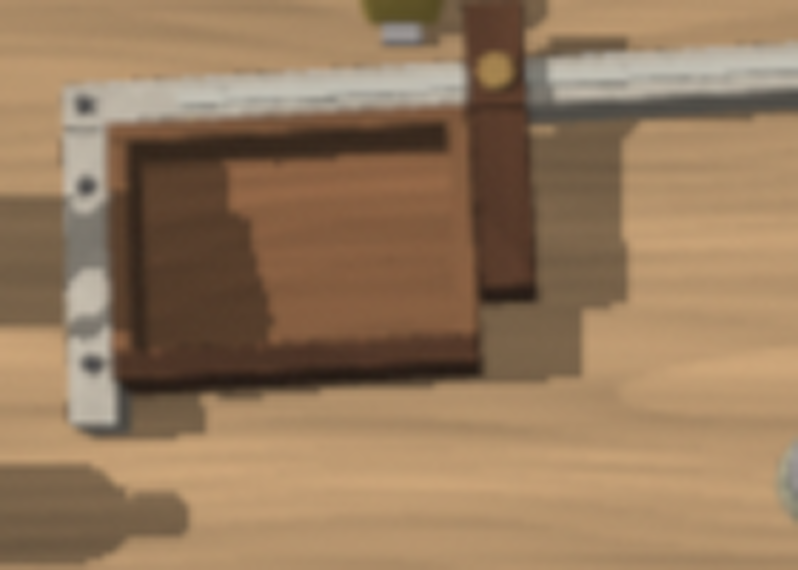

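The top view shows the drawer in the corner, its left end on the end fence, with the block closed on its right end at (475,200). The far edge, from (112,128) to (460,107), looks flush, but I can't be sure to a millimetre. One more light press on the front board will confirm the seat.

```bash
python3 -c "
from h import *
to(-.185,-.09,.14,TH,True)"
```

```text
t 13.7 tcp [ 0.4914 -0.2667  0.1413] yaw 0.069 jig [-0.1837 -0.4577] F [0.2 0.1 0.1] w 0.68
-> shares [ 0.    -0.735  0.003  0.001] dist 0.368
```

Call:
{"fn": "send_rows", "kwargs": {"deltas": [0,-0.09,0,0,0,-0.18,0,0,0,-0.27,0,0,0,-0.36,0,0,0,-0.45,0,0]}}

```text
clock: 14.2
eef_pos: [0.4751, -0.041, 0.1416]
tool_rot: [0.999, 0.034, 0.001, -0.001]
ft_force: [0.2, 0.3, 0.1]
gripper_width: 0.998
grasp_force: 0.0
```

Call:
{"fn": "send_rows", "kwargs": {"deltas": [0,-0.09,0,0,0,-0.18,0,0,0,-0.25,0,0,0,-0.285,0,0,0,-0.285,0,0]}}

```text
clock: 14.7
eef_pos: [0.465, 0.1028, 0.1415]
tool_rot: [0.999, 0.038, 0.0, -0.002]
ft_force: [0.5, -0.1, -0.1]
gripper_width: 0.997
grasp_force: 0.0
```

```bash
python3 -c "
from h import *
to(-.17,-.09,.028,TH,True)"
```

```text
t 14.7 tcp [0.465  0.1028 0.1415] yaw 0.075 jig [-0.186  -0.0873] F [ 0.5 -0.1 -0.1] w 1.0
-> shares [0.032 0.006 0.227 0.003] dist 0.115
```

Call:
{"fn": "send_rows", "kwargs": {"deltas": [0,0,0.06,0,0,0,0.12,0,0,0,0.18,0,0.01,0,0.227,0,0.03,0,0.227,0]}}

```text
clock: 15.2
eef_pos: [0.4783, 0.0968, 0.0255]
tool_rot: [0.999, 0.032, -0.004, 0.001]
ft_force: [0.1, 0.6, 0.4]
gripper_width: 0.995
grasp_force: 0.0
```

```bash
python3 -c "
from h import *
to(-.139,-.09,.028,TH,True)"
```

```text
t 15.2 tcp [0.4783 0.0968 0.0255] yaw 0.065 jig [-0.1732 -0.0941] F [0.1 0.6 0.4] w 1.0
-> shares [ 0.068 -0.008 -0.005 -0.   ] dist 0.035
```

Call:
{"fn": "send_rows", "kwargs": {"deltas": [0.015,0,0,0,0.03,0,0,0,0.042,0,0,0,0.052,0,0,0,0.06,0,0,0]}}

```text
clock: 15.7
eef_pos: [0.5116, 0.0998, 0.0286]
tool_rot: [0.999, 0.032, 0.001, -0.0]
ft_force: [0.6, 0.3, -0.1]
gripper_width: 0.997
grasp_force: 0.0
```

Call:
{"fn": "send_rows", "kwargs": {"deltas": [0.004,0,0,0,0.008,0,0,0,0.012,0,0,0,0.016,0,0,0,0.02,0,0,0]}}

```text
clock: 16.2
eef_pos: [0.5123, 0.0999, 0.0271]
tool_rot: [0.999, 0.034, -0.009, 0.001]
ft_force: [-14.7, -0.5, 10.3]
gripper_width: 1.0
grasp_force: 7.2
```

```bash
python3 -c "
from h import *
st()"
```

```text
t 16.2 tcp [0.5123 0.0999 0.0271] yaw 0.069 jig [-0.139  -0.0933] F [-14.7  -0.5  10.3] w 1.0
```

Call:
{"fn": "send_rows", "kwargs": {"deltas": [-0.03,0,0,0,-0.08,0,0,0,-0.09,0,-0.08,0,-0.09,0,-0.17,0,-0.09,0,-0.24,0]}}

```text
clock: 16.7
eef_pos: [0.4765, 0.0976, 0.15]
tool_rot: [0.999, 0.032, 0.001, -0.0]
ft_force: [0.6, -0.3, -0.6]
gripper_width: 1.002
grasp_force: 0.0
```

Call:
{"fn": "send_rows", "kwargs": {"deltas": [0,0.09,0,0,0,0.18,0,0,0,0.27,0,0,0,0.36,0,0,0,0.45,0,0]}}

```text
clock: 17.2
eef_pos: [0.4908, -0.1289, 0.1482]
tool_rot: [0.999, 0.032, 0.001, 0.0]
ft_force: [0.6, 0.1, 1.0]
gripper_width: 0.998
grasp_force: 0.0
```

```bash
python3 -c "
from h import *
st()
p=manip.read_camera('top');save(p,'t7')
for n in('drawer','stop_face','tape_measure'):
    for r in manip.place_of(p,n)[:1]:
        q=at(p,r['pixel'],.027 if n=='stop_face' else 0);print(n,(RJ.T@(q[:2]-JO)).round(4))
a=cv2.imread('pics/t7.png')[140:240,230:370];cv2.imwrite('pics/t7c.png',cv2.resize(a,(798,570),interpolation=cv2.INTER_CUBIC))"
```

```text
t 17.2 tcp [ 0.4908 -0.1289  0.1482] yaw 0.064 jig [-0.1754 -0.3202] F [0.6 0.1 1. ] w 1.0
drawer [-0.0537 -0.0954]
stop_face [-0.0384 -0.1752]
tape_measure [ 0.0949 -0.1411]
```

View pics/t7c.png

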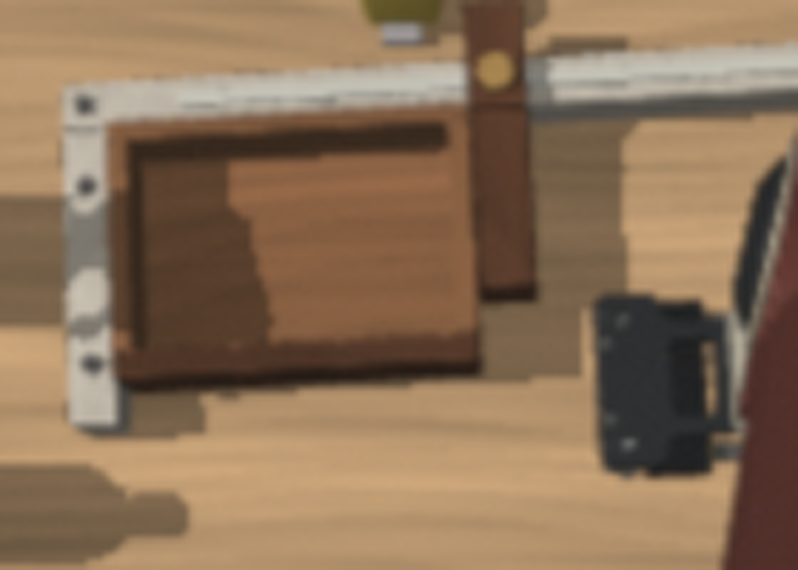

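The final view is unchanged: the drawer is flush in the corner, the block is snug against it, and the arm is clear. Handing in.

```bash
python3 -c "
from station import manip
print(manip.close_job())"
```

```text
the job is handed in; nothing more can be done
None
```

I handed the job in at about 17 s: the drawer is seated against both fences with the stop block snug against its other end; the hand-in returned no verdict, so this rests on firm contact forces and the last top view.

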